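Seal the vacuum food box

TASK

The lid of the vacuum food box is laid on but not fastened: press down its four snap tabs, one after another, until each has clicked shut flat against the side of the box. Only then slide the travel lock all the way out from under the pump button, and after that press the button fully down and let it come up again. Let the box stand where it is, and leave the mug and the jars behind it undisturbed.

Things in the scene. Friction and masses are not known exactly. Their poses are not given: they have to be found in the camera images.
- food_box: Heavy clear glass food box, white lid laid on; loose, about 1.7 kg, on rubber feet. Lid 120 mm (x) by 160 mm (y), its top 86 mm above the table (z = 0). Tub below it 104 x 144 mm. Origin at the centre of its underside, z up, x towards the back tab, y along the long side to the left tab (front, back, left, right as the robot sees it at yaw 0). It may stand turned up to 0.4 rad either way
- tab_front (a joint): Angle of the grey snap tab on the -x side of the lid, rad: 0 = shut, hanging flat against the side; 1.57 = sticking straight out. All four tabs are alike: a stiff 3 mm plate, 64 mm wide along the lid's edge, reaching 42 mm from its hinge. Near shut (below 0.23 rad) its hook meets the tub's springy lip, and past 0.1 rad it clicks home and stays; until then it can spring back. Starts at 1.2 to 1.7
- tab_back (a joint): The same for the tab on the +x side. How any tab folds: closed fingers brought straight down beside the lid, their near face 5 to 9 mm outside the hinge line, fold it as their tips go to 35 mm below the hinge; a push straight towards the box, until the tab is stopped by the side, then clicks it in. The click takes 2 to 4 N; once shut it stops hard
- tab_left (a joint): The same for the tab on the +y side
- tab_right (a joint): The same for the tab on the -y side
- tab_front_hinge (a point): Middle of the front tab's hinge line, on the edge of the lid, 81 mm above the table (as for all tabs), 63 mm from the box's centre line in -x; its axes are those of the box
- tab_back_hinge (a point): Middle of the back tab's hinge line, 63 mm from the centre line in +x
- tab_left_hinge (a point): Middle of the left tab's hinge line, 83 mm from the centre line in +y
- tab_right_hinge (a point): Middle of the right tab's hinge line, 83 mm from the centre line in -y
- lock (a joint): Travel of the grey travel lock on top of the lid, m: 0 = locked (its two tines lie under the pump button and stop it), 0.025 = all the way out. It slides along the box's -y (away from the button) between two rails (40 mm apart, tops 96 mm above the table) with about 1 N of friction, ends against a hard stop, and stays where it is left
- lock_ridge (a point): Top centre of the lock's upright thumb ridge, 106.5 mm above the table: 34 mm wide (x), 10 mm thick (y), standing 14 mm over the lock's plate, whose top is 92.5 mm above the table. When locked it lies 28 mm to -y of the lid's middle, and 44 mm of free space lie between its +y face and the edge of the button, room for a closed finger to push it towards -y
- pump (a joint): How far the pump button is pressed, m: 0 = up, 0.007 = fully down. Spring of about 0.8 N at the top and 3.8 N at the bottom; it comes up by itself. While locked it stops after about 3 mm
- pump_top (a point): Top centre of the round pump button, diameter 38 mm, 103.5 mm above the table when up, 40 mm to +y of the lid's middle
- mug: Large mug standing to the right of the box, 105 mm tall; a bystander. Origin on its underside
- jar: Glass jar behind the box, 64 mm wide, 87 mm tall; a bystander. Origin at the centre of its underside
- spice_a: Spice jar behind the box, 42 mm wide, 106 mm tall; a bystander. Origin at the centre of its underside
- spice_b: Spice jar behind the box, 44 mm wide, 105 mm tall; a bystander. Origin at the centre of its underside

How it is judged:
On the way, in this order (a step that is already met when the one before it is completed fails the run):
1. all four snap tabs are shut against the sides (value of joint each of tab_front, tab_back, tab_left, tab_right below 0.06 rad), for 0.2 s.
2. the travel lock is slid all the way out (at least 21 of 25 mm) (value of joint lock above 0.021 m), for 0.2 s.
3. the pump button is pressed fully down (at least 5.5 of 7 mm) (value of joint pump above 0.0055 m), for 0.05 s.
At the end, for the whole second after the job is handed in: All four tabs are shut (within 0.06 rad), the lock is out (at least 21 mm of its 25 mm), the pump button has been pressed down at least 5.5 mm after that and is up again (within 2 mm), and the box stands level and at rest (all of step 1 and value of joint lock above 0.021 m and value of joint pump below 0.002 m and angle between food_box's own z axis and vertical below 0.1 rad and linear speed of food_box below 0.02 m/s); the robot touches nothing.
It fails at once if the box is shoved more than 50 mm from where it stood, or tipped by more than 0.2 rad (distance of food_box from where it was at the start of the episode above 0.05 m or angle between food_box's own z axis and vertical above 0.2 rad).
It fails at once if the mug or one of the jars is pushed more than 30 mm or tipped by more than 0.3 rad (distance of any of mug, jar, spice_a, spice_b from where it was at the start of the episode above 0.03 m or angle between any of mug, jar, spice_a, spice_b's own z axis and vertical above 0.3 rad).
It also fails if it takes over 61 s, if anything falls off the work surface, if the arm or the gripper's body presses on something with over 40 N, if the wrist force passes 120 N, or if a joint passes its speed limit or range.

ROBOT

A 7-joint arm with a two-finger parallel gripper is mounted at the origin on a cart in front of the work surface, level with it; the furniture and walls round the work are solid. World frame = base frame: x ahead of the robot, y to its left, z up, the work surface at z = 0. Lengths are in m, angles in rad, forces in N, time in s.
With the tool pointing down it reaches from about 0.425 to 0.875 m from the base axis. Payload 4.7 kg.
Tool frame: the origin (TCP) lies midway between the tips of the shut fingers; the grasp point (between the pads) lies 19 mm behind it; z points along the fingers, y is the line along which they close (so a half turn about z gives the same grasp; the last joint's range is limited). The gripper opens to 87 mm and grips with 3 to 60 N. Pads are 19 mm wide; open, the fingers measure 117 mm over their backs; the gripper's body (75 mm by 190 mm) begins 51 mm behind the grasp point.
Start: joints at [-1.112, 0.321, -0.07, 1.45, 0.023, 1.371, -0.057], TCP at [0.28, 0.587, 0.223] pointing down, gripper open.
Joint ranges: [-2.86, 2.86], [-0.3, 2.09], [-1.38, 1.24], [0.06, 2.45], [-1.56, 4.7], [0.09, 2.05], [-2.69, 2.69]. Speed limits (rad/s): [2.57, 2.57, 3.14, 3.14, 3.14, 3.14, 3.14].

INTERFACE

Orientations are given as a rotation vector (axis times angle).
In Python, from bench import ctrl gives the robot as it stands. The module is installed in compiled form; this text tells all that it offers.
- The arm moves only by the shell command python3 -m handwheel 'ROWS' [FORCE]. ROWS is JSON, a list of rows, each a list of 7 numbers: the finger opening in m, from 0 to 0.087, then the shift along the tool's x, y, z in m, then the turn, a rotation vector about the tool's x, y, z in degrees. A call has 1 to 12 rows; each row shifts and turns the commanded pose from where the row before left it, along the tool's axes as they then stand; what a row does not reach is not made up. A row lasts 1/8 s, in which the tool goes at most 62.5 mm and 10.7 degrees, less where a joint would pass 70% of its speed; a pose out of reach is approached as far as the arm can. A call is refused whole if a number of a shift passes 0.0625 or a number of a turn 10.7, either way. A call with a gripper value outside its range is refused whole. The fingers move at their own pace and stop on an object; FORCE is the grip in N (left out, the last holds). Time passes only in rows, so rows that do not move let the fingers close. It gives the time, the measured TCP pose, the force, the opening and the grip force at its end, in the units of the state.
- ctrl.get_state(): the state, without advancing time (a new reading comes with each control period).
- ctrl.get_image(name): name is "side" or "top" or "wrist"; returns (picture, depth): 400x640x3 uint8, blue, green, red; 400x640 float32, m along the optical axis (not along the pixel's ray), 0 where there is no reading.
- ctrl.camera_info(name): a dict with "intrinsics" (3x3 intrinsics, pixels), "D" ([k1, k2, p1, p2, k3] as OpenCV has them; the pictures are not rectified), "R" (3x3) and "t" (3): a world point X has camera coordinates R X + t. Camera axes: x right, y down, z forward; pixel columns grow to the right and rows downward; lengths in m; the calibration is good to about 2 mm. A picture is of the moment at which its call begins: read the wrist's pose just before it. camera_info takes no time and is no camera call; for the wrist camera it gives the pose at the moment of the call.
- ctrl.close_job(): hands the job in; it is judged then, once.
The state is a dict: "time": time; "joint_positions": joint angles; "qd": joint speeds; "joint_torque": joint torques, N m; "position": TCP position; "tool_rot": TCP orientation; "ft_force": force on the tool from outside, world axes, zero at the start; "torque": the same for the moment, N m; "grip_width": opening from 0.0 (shut) to 1.0 (fully open); "grip_force": force on a finger pad.
Only numpy, scipy, OpenCV 4.12 (cv2) and the standard library are available. Lean on these libraries where they do the work, as an engineer would, in place of code of your own. Each camera call takes 0.05 s, during which the arm holds its last target. There are 200 camera calls.

## Working session

There is one attempt and no reset: what is moved stays moved. The work goes in short steps, Python scripts to look and compute and a shell command to move; the robot and the scene stay as the last step left them, time stands still between calls to the robot, and variables do not carry over. Pictures are saved under pics/ and viewed, at most 10 in all, crops included, and the job is handed in when it is done.

```bash
mkdir -p pics
cat > h.py <<'E'
import numpy as np,cv2
from bench import ctrl
from scipy.spatial.transform import Rotation as Ro
def px2w(ci,uv,z):
    K=np.array(ci["intrinsics"]);D=np.array(ci["D"]);R=np.array(ci["R"]);t=np.array(ci["t"])
    p=cv2.undistortPoints(np.array([[uv]],float),K,D)[0,0]
    d=R.T@np.array([p[0],p[1],1]);c=-R.T@t
    return c+d*(z-c[2])/d[2]
def w2px(ci,X):
    K=np.array(ci["intrinsics"]);D=np.array(ci["D"]);R=np.array(ci["R"]);t=np.array(ci["t"])
    return cv2.projectPoints(np.array(X,float).reshape(-1,1,3),cv2.Rodrigues(R)[0],t,K,D)[0][:,0]
E
python3 - <<'E'
from h import *
for n in("top","side"):
    im,d=ctrl.get_image(n);cv2.imwrite(f"pics/{n}0.png",im);np.save(f"pics/{n}0.npy",d)
    ci=ctrl.camera_info(n);print(n,-np.array(ci["R"]).T@np.array(ci["t"]),ci["intrinsics"])
s=ctrl.get_state();print(s);print(Ro.from_rotvec(s["tool_rot"]).as_matrix().round(3))
E
```

```text
top [ 0.43416019 -0.12678515  1.14118898] [[499.73367729   0.         323.49187355]
 [  0.         499.73367729 200.41006179]
 [  0.           0.           1.        ]]
side [ 0.78506219 -0.94001728  1.08612002] [[517.16561305   0.         319.77224593]
 [  0.         517.16561305 195.15722079]
 [  0.           0.           1.        ]]
{'time': 0.1, 'joint_positions': array([-1.11188978,  0.32176042, -0.07008911,  1.45151623,  0.02261246,
        1.37079577, -0.05691045]), 'qd': array([ 0.0010433 , -0.00127518, -0.00012152, -0.00196641, -0.00075833,
        0.00018374, -0.00135351]), 'joint_torque': array([-9.01470139e-04, -4.92573202e+01, -4.06200550e-01, -3.13397133e+01,
       -6.40566065e-02,  3.96245043e-02,  5.04177137e-05]), 'position': array([0.27952351, 0.5862985 , 0.22158188]), 'tool_rot': array([-6.92858566e-01, -3.06395609e+00,  2.62396841e-03]), 'ft_force': array([ 0.3147505 ,  0.05247593, -0.3386988 ]), 'torque': array([ 0.01574445,  0.03076993, -0.02158328]), 'grip_force': 0.0, 'grip_width': 1.0014586258614655}
[[-0.903  0.43  -0.001]
 [ 0.43   0.903 -0.002]
 [-0.    -0.002 -1.   ]]
```

View pics/top0.png

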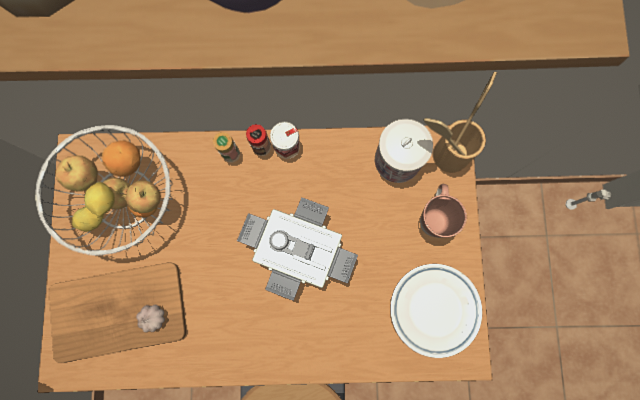

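View pics/side0.png

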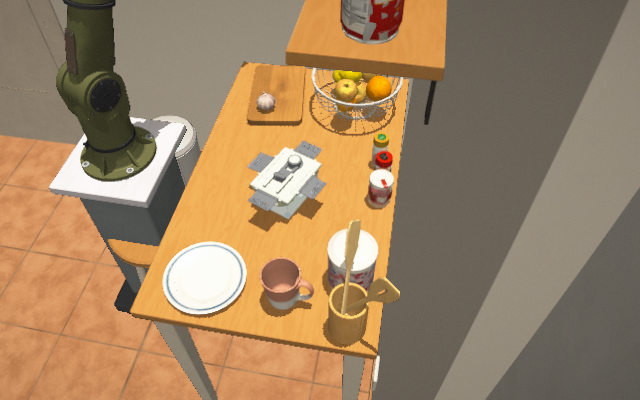

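The top view shows the box at about pixel (298,247), turned, with its tabs at (313,210), (250,230), (342,264) and (284,286). The mug is at (443,217) and the jars are at (225..285,140). I'll enlarge the box.

Run:
```python
import cv2
a=cv2.imread("pics/top0.png")[185:310,225:370];cv2.imwrite("pics/c1.png",cv2.resize(a,None,fx=4.7,fy=4.7,interpolation=cv2.INTER_CUBIC))
```

```text
(no output)
```

View pics/c1.png

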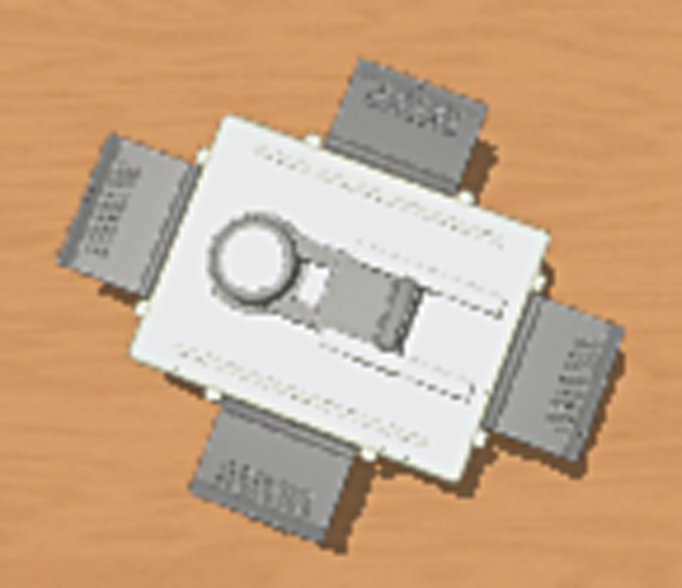

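The crop shows the lid corners at (228,115), (549,235), (463,482) and (132,353). The button centre is at (257,257) and the lock ridge at about (405,315).

Run:
```python
from h import *
ci=ctrl.camera_info("top")
f=lambda p:((p[0]+.5)/4.7-.5+225,(p[1]+.5)/4.7-.5+185)
C=np.array([px2w(ci,f(p),.086)[:2] for p in[(228,115),(549,235),(463,482),(132,353)]])
print(C,[np.linalg.norm(C[i]-C[(i+1)%4]) for i in range(4)])
B=np.array([[60,80],[60,-80],[-60,-80],[-60,80]])/1e3
m=C.mean(0);H=B.T@(C-m);yaw=np.arctan2(H[0,1]-H[1,0],H[0,0]+H[1,1])
P=px2w(ci,f((257,257)),.1035)[:2];L=px2w(ci,f((405,315)),.1065)[:2]
Rz=np.array([[np.cos(yaw),-np.sin(yaw)],[np.sin(yaw),np.cos(yaw)]])
print("ctr",m,"yaw",yaw,"res",((C-m)@Rz-B)*1e3,"pump",(P-m)@Rz,"ridge",(L-m)@Rz)
for n,u in(("mug",(443,217)),("jar",(285,132)),("sa",(257,133)),("sb",(224,142))): 
    w=px2w(ci,u,.1)[:2];print(n,w,(w-m)@Rz)
# depth check of box
d=np.load("pics/top0.npy");K=np.array(ci["intrinsics"]);R=np.array(ci["R"]);t=np.array(ci["t"])
for q in [(450,250),(330,180),(257,257),(420,120),(85,210),(260,480),(560,380),(300,370)]:
    u,v=f(q);z=d[int(round(v)),int(round(u))]
    p=cv2.undistortPoints(np.array([[[u,v]]]),K,np.array(ci["D"]))[0,0]
    X=R.T@(np.array([p[0]*z,p[1]*z,z])-t);print(q,X.round(4),((X[:2]-m)@Rz).round(4))
```

```text
[[ 0.6110028  -0.01697165]
 [ 0.55269323 -0.16146284]
 [ 0.44404985 -0.12019177]
 [ 0.50426543  0.0263637 ]] [np.float64(0.1558130575554418), np.float64(0.11621826180536265), np.float64(0.15844374412235276), np.float64(0.1151990393282526)]
ctr [ 0.52800283 -0.06806564] yaw -0.3823090584174745 res [[-2.0534711  -1.63042037]
 [-2.24899175  2.55664475]
 [ 1.55432347  0.31726452]
 [ 2.74813939 -1.2434889 ]] pump [0.00116989 0.04005115] ridge [ 3.80512962e-05 -3.06172706e-02]
mug [ 0.58329376 -0.37502449] [ 0.16581448 -0.26417112]
jar [ 0.7776724  -0.04512494] [0.2230865 0.1144272]
sa [0.77685479 0.01564002] [0.19965871 0.17050025]
sb [0.75823671 0.08692143] [0.15579223 0.22968982]
(450, 250) [ 0.5468 -0.1167  0.088 ] [ 0.0355 -0.0381]
(330, 180) [ 0.5802 -0.063   0.0849] [0.0465 0.0242]
(257, 257) [ 0.544  -0.0314  0.1037] [0.0012 0.04  ]
(420, 120) [ 0.6068 -0.1043  0.0846] [ 0.0866 -0.0042]
(85, 210) [0.5691 0.0479 0.0857] [-0.0051  0.1229]
(260, 480) [ 0.4342 -0.1268  1.1412] [-0.0652 -0.0895]
(560, 380) [ 0.488  -0.1646  0.0815] [-0.0011 -0.1045]
(300, 370) [ 0.4948 -0.0488  0.0883] [-0.038   0.0055]
```

```bash
python3 -m handwheel '[[0,-0.042,-0.040,-0.003,0,0,0],[0,-0.042,-0.040,-0.003,0,0,0],[0,-0.042,-0.040,-0.003,0,0,0],[0,-0.042,-0.040,-0.003,0,0,0],[0,-0.042,-0.040,-0.003,0,0,0],[0,-0.042,-0.040,-0.003,0,0,0],[0,-0.042,-0.040,-0.003,0,0,0],[0,-0.042,-0.040,-0.003,0,0,0],[0,-0.042,-0.040,-0.003,0,0,0],[0,-0.042,-0.040,-0.003,0,0,0],[0,-0.042,-0.040,-0.003,0,0,0]]' 40
python3 -m handwheel '[[0,0,0,0,0,0,9.6],[0,0,0,0,0,0,9.6],[0,0,0,0,0,0,9.6],[0,0,0,0,0,0,9.6],[0,0,0,0,0,0,9.6],[0,0,0,0,0,0,9.6],[0,0,0,0,0,0,9.6],[0,0,0,0,0,0,9.6],[0,0,0,0,0,0,9.6],[0,0,0,0,0,0,0]]'
python3 - <<'E'
from h import *
ci=ctrl.camera_info("wrist")
im,d=ctrl.get_image("wrist");cv2.imwrite("pics/w0.png",im);np.save("pics/w0.npy",d);np.save("pics/w0ci.npy",ci,allow_pickle=True)
s=ctrl.get_state();print(s["joint_positions"],s["position"],Ro.from_rotvec(s["tool_rot"]).as_matrix().round(3))
print(-np.array(ci["R"]).T@np.array(ci["t"]))
E
```

```text
time: 1.48
position: [0.5076, -0.011, 0.2555]
tool_rot: [0.693, 3.064, 0.001]
ft_force: [0.9, 0.4, 0.3]
grip_width: 0.005
grip_force: 0.0
time: 2.72
position: [0.5072, -0.0092, 0.2552]
tool_rot: [-2.601, -1.762, 0.001]
ft_force: [-0.4, 0.5, -0.2]
grip_width: 0.008
grip_force: 0.0
[-0.50145167 -0.01145335  0.46677989  1.76379596  0.00523832  1.38858002
 -0.41448459] [ 0.50720789 -0.00922037  0.25526736] [[ 0.37   0.929 -0.001]
 [ 0.929 -0.37  -0.   ]
 [-0.    -0.001 -1.   ]]
[0.53690467 0.06511596 0.41726059]
```

View pics/w0.png

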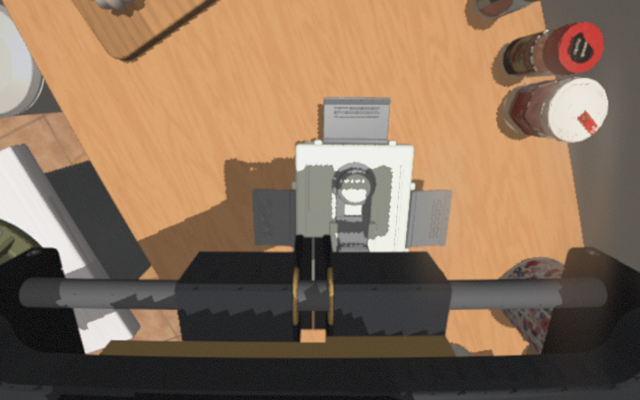

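The wrist view shows the box aligned with the image. The left tab is at (356,120), the front tab at (273,217), the back tab at (430,217), and the lid's +y edge at row 144. I'll overlay my pose estimate on an enlarged crop.

Run:
```python
from h import *
ci=np.load("pics/w0ci.npy",allow_pickle=True).item()
a=cv2.imread("pics/w0.png")[85:265,240:460];a=cv2.resize(a,None,fx=3.3,fy=3.3,interpolation=cv2.INTER_CUBIC)
m=np.array([.528,-.068]);y=-.382;Rz=np.array([[np.cos(y),-np.sin(y)],[np.sin(y),np.cos(y)]])
def pr(P):
    P=np.array(P,float);X=np.c_[P[:,:2]@Rz.T+m,P[:,2]];u=w2px(ci,X);return ((u-[240,85]+.5)*3.3-.5)
q=pr([[.06,.08,.086],[.06,-.08,.086],[-.06,-.08,.086],[-.06,.08,.086]]);print(q.round())
cv2.polylines(a,[q.round().astype(int)],True,(0,0,255),1)
t=np.linspace(0,6.28,60);q=pr(np.c_[.019*np.cos(t),.04+.019*np.sin(t),0*t+.1035]);cv2.polylines(a,[q.round().astype(int)],True,(0,0,255),1);print(q.mean(0))
cv2.imwrite("pics/c2.png",a)
```

```text
[[578. 202.]
 [534. 669.]
 [185. 669.]
 [178. 200.]]
[381.60973318 344.44171218]
```

View pics/c2.png

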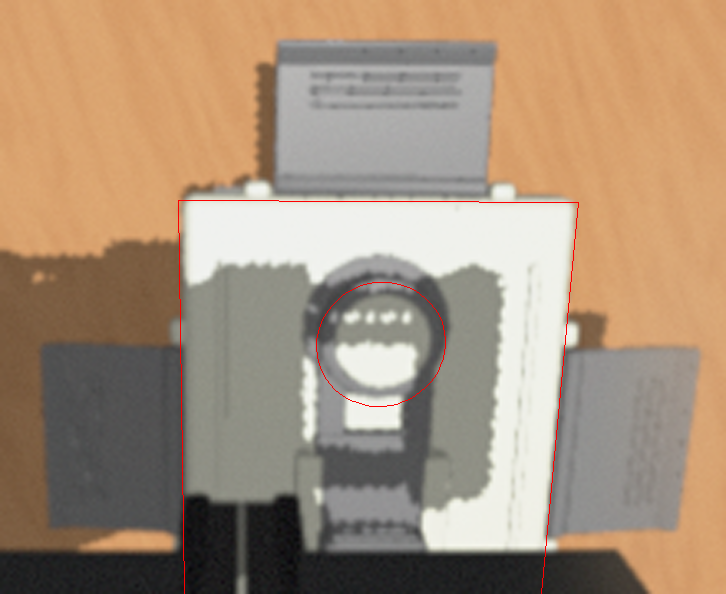

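The estimate fits within 1.5 mm, and the box sits perhaps 0.7 mm further towards +y. Next I'll write a helper that gives tool shifts to a target in the box frame.

```bash
cat > to.py <<'E'
import sys
from h import *
m=np.array([.528,-.068]);y=-.382;Rz=np.array([[np.cos(y),-np.sin(y)],[np.sin(y),np.cos(y)]]);m=m+Rz@[0,.0007]
def to(*targets):
    s=ctrl.get_state();p=s["position"];M=Ro.from_rotvec(s["tool_rot"]).as_matrix()
    f=s["ft_force"];print("t",s["time"],"box-frame tcp",((p[:2]-m)@Rz*1e3).round(1),round(p[2]*1e3,1),"yaw tool-y minus box-x deg",round(float(np.degrees(np.arctan2(M[1,1],M[0,1])-y)),2),"F box",(np.array(f[:2])@Rz).round(1),round(float(f[2]),1),"q7",round(float(s["joint_positions"][6]),2))
    for t in targets:
        X=np.r_[Rz@np.array(t[:2])+m,t[2]];print(t,"shift mm",(M.T@(X-p)*1e3).round(1));p=X
if __name__=="__main__": to(*eval(sys.argv[1]) if len(sys.argv)>1 else [])
E
python3 to.py "[(0,.1,.14),(0,.1,.046)]"
```

```text
t 2.775 box-frame tcp [-41.2  46.1] 255.3 yaw tool-y minus box-x deg 0.18 F box [-0.3 -0.1] -0.1 q7 -0.41
(0, 0.1, 0.14) shift mm [ 53.8  41.4 115.2]
(0, 0.1, 0.046) shift mm [ 0.  0. 94.]
```

```bash
python3 -m handwheel '[[0,0.018,0.014,0.038,0,0,0],[0,0.018,0.014,0.038,0,0,0],[0,0.018,0.0134,0.038,0,0,0],[0,0,0,0.001,0,0,0],[0,0,0,0,0,0,0]]'; python3 to.py "[(0,.1,.046)]"
```

```text
time: 3.4
position: [0.566, 0.0248, 0.1414]
tool_rot: [2.602, 1.76, 0.0]
ft_force: [-0.3, -0.3, 0.9]
grip_width: 0.006
grip_force: 0.0
t 3.4 box-frame tcp [ 0.7 99.6] 141.4 yaw tool-y minus box-x deg 0.05 F box [-0.2 -0.4] 0.9 q7 -0.39
(0, 0.1, 0.046) shift mm [ 0.4 -0.7 95.4]
```

```bash
python3 -m handwheel '[[0,0,0,0.025,0,0,0],[0,0,0,0.020,0,0,0],[0,0,0,0.015,0,0,0],[0,0,0,0.012,0,0,0],[0,0,0,0.012,0,0,0],[0,0,0,0.011,0,0,0],[0,0,0,0,0,0,0]]'; python3 to.py "[(0,.09,.046)]"
```

```text
time: 4.28
position: [0.5648, 0.0247, 0.0443]
tool_rot: [-2.602, -1.759, 0.005]
ft_force: [0.3, 1.2, -0.5]
grip_width: 0.006
grip_force: 0.2
t 4.275 box-frame tcp [-0.4 99.1] 44.3 yaw tool-y minus box-x deg 0.01 F box [-0.2  1.2] -0.5 q7 -0.34
(0, 0.09, 0.046) shift mm [-9.1  0.4 -1.7]
```

```bash
for k in 1; do python3 -m handwheel '[[0,-0.002,0,0,0,0,0],[0,-0.002,0,0,0,0,0],[0,-0.001,0,0,0,0,0]]'; python3 to.py;  python3 -m handwheel '[[0,-0.001,0,0,0,0,0],[0,-0.001,0,0,0,0,0]]'; python3 to.py; done
```

```text
time: 4.65
position: [0.5646, 0.0235, 0.0455]
tool_rot: [-2.6, -1.76, -0.005]
ft_force: [3.0, 8.1, -4.1]
grip_width: 0.001
grip_force: 4.1
t 4.65 box-frame tcp [-0.2 97.9] 45.5 yaw tool-y minus box-x deg 0.07 F box [-0.2  8.7] -4.1 q7 -0.34
time: 4.9
position: [0.5645, 0.0233, 0.0459]
tool_rot: [-2.599, -1.761, -0.008]
ft_force: [4.2, 11.2, -3.3]
grip_width: 0.004
grip_force: 5.5
t 4.9 box-frame tcp [-0.1 97.6] 45.9 yaw tool-y minus box-x deg 0.13 F box [-0.3 12. ] -3.3 q7 -0.33
```

```bash
python3 -m handwheel '[[0,0.007,0,0,0,0,0],[0,0.004,0,-0.030,0,0,0],[0,0,0,-0.040,0,0,0],[0,0.01,0,-0.035,0,0,0],[0,0,0,0,0,0,0]]'; python3 to.py
python3 - <<'E'
from h import *
ims=[]
ci=ctrl.camera_info("wrist");im,d=ctrl.get_image("wrist");cv2.imwrite("pics/w1.png",im);np.save("pics/w1ci.npy",ci,allow_pickle=True)
im2,_=ctrl.get_image("side");cv2.imwrite("pics/s1.png",im2)
b=cv2.resize(im2[130:230,235:340],None,fx=5,fy=5,interpolation=cv2.INTER_CUBIC)[:500]
cv2.imwrite("pics/v1.png",np.vstack([cv2.resize(im[:,:],(400,250)),cv2.resize(b,(400,350))]) )
E
```

```text
time: 5.52
position: [0.5733, 0.0382, 0.1538]
tool_rot: [2.6, 1.758, 0.008]
ft_force: [0.2, -0.1, -0.4]
grip_width: -0.001
grip_force: 0.0
t 5.525 box-frame tcp [  2.5 114.8] 153.8 yaw tool-y minus box-x deg 0.0 F box [0.2 0. ] -0.4 q7 -0.41
```

View pics/v1.png

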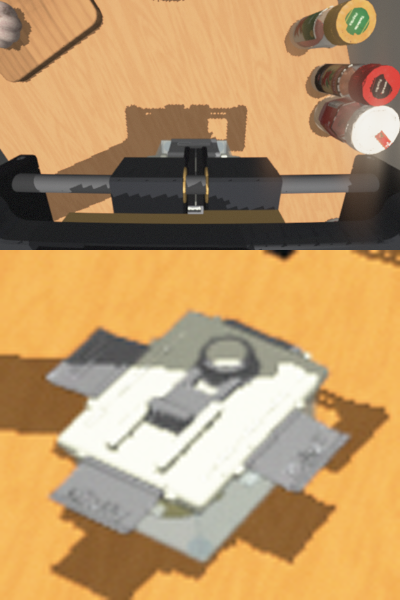

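The composite's side view shows no tab sticking out past the lid on the left. The wrist view is partly hidden by the fingers. I'll measure the tab from wrist depth.

```bash
cat > tab.py <<'E'
from to import *
def cloud(n):
    ci=ctrl.camera_info(n);im,d=ctrl.get_image(n)
    K=np.array(ci["intrinsics"]);D=np.array(ci["D"]);R=np.array(ci["R"]);t=np.array(ci["t"])
    v,u=np.mgrid[0:400,0:640];q=np.c_[u.ravel(),v.ravel()].astype(float)
    p=cv2.undistortPoints(q[:,None],K,D)[:,0];z=d.ravel()
    X=(np.c_[p*z[:,None],z]-t)@R;X=X[z>0];X[:,:2]=(X[:,:2]-m)@Rz
    return X
def tabs(n):
    X=cloud(n)
    for nm,ax,sg,h in(("front",0,-1,.063),("back",0,1,.063),("left",1,1,.083),("right",1,-1,.083)):
        o=X[:,ax]*sg-h;w=X[:,1-ax];k=(abs(w)<.028)&(o>-.015)&(o<.06)&(X[:,2]>.02)&(X[:,2]<.095)
        zs=X[k,2];os=o[k];print(n,nm,k.sum(),"max out mm",(os.max()*1e3).round(1) if k.sum() else None,
          [(int(a*1e3),int(((zs>=a)&(zs<a+.01)).sum()),(np.median(os[(zs>=a)&(zs<a+.01)])*1e3).round(1)) for a in np.arange(.025,.09,.01) if ((zs>=a)&(zs<a+.01)).sum()>3])
if __name__=="__main__":
    for n in sys.argv[1:]: tabs(n)
E
python3 tab.py wrist top side
```

```text
wrist front 0 max out mm None []
wrist back 0 max out mm None []
wrist left 1516 max out mm 7.0 [(35, 295, np.float64(5.4)), (45, 295, np.float64(4.3)), (55, 332, np.float64(4.0)), (65, 204, np.float64(3.8)), (75, 377, np.float64(3.6)), (85, 13, np.float64(2.7))]
wrist right 0 max out mm None []
top front 742 max out mm 42.6 [(75, 539, np.float64(21.4)), (85, 202, np.float64(-4.4))]
top back 676 max out mm 41.8 [(75, 514, np.float64(19.8)), (85, 162, np.float64(-5.3))]
top left 238 max out mm 4.7 [(55, 4, np.float64(0.7)), (75, 99, np.float64(-1.0)), (85, 134, np.float64(-8.6))]
top right 721 max out mm 41.8 [(75, 490, np.float64(20.3)), (85, 231, np.float64(-1.0))]
side front 305 max out mm 43.7 [(75, 231, np.float64(21.4)), (85, 73, np.float64(-5.3))]
side back 452 max out mm 42.9 [(25, 14, np.float64(-10.6)), (35, 5, np.float64(-10.2)), (45, 21, np.float64(-8.9)), (75, 293, np.float64(21.1)), (85, 105, np.float64(-5.6))]
side left 91 max out mm 6.4 [(75, 38, np.float64(-0.4)), (85, 53, np.float64(-7.8))]
side right 461 max out mm 42.6 [(25, 16, np.float64(-11.3)), (35, 6, np.float64(-11.6)), (45, 16, np.float64(-7.9)), (55, 7, np.float64(-10.3)), (75, 283, np.float64(18.6)), (85, 125, np.float64(-1.4))]
```

Wrist depth shows the left tab hanging vertical, within about 0.03 rad, so it has clicked shut. The right tab is next, in the same tool orientation.

```bash
python3 -m handwheel '[[0,-0.043,0,0,0,0,0],[0,-0.043,0,0,0,0,0],[0,-0.043,-0.001,0,0,0,0],[0,-0.043,-0.001,0,0,0,0],[0,-0.043,0,0,0,0,0],[0,0,0,0,0,0,0],[0,0,0,0,0,0,0]]'; python3 to.py "[(0,-.1,.046)]"
```

```text
time: 6.65
position: [0.4889, -0.1599, 0.1499]
tool_rot: [-2.602, -1.758, 0.001]
ft_force: [1.2, -0.2, 0.4]
grip_width: 0.002
grip_force: 0.0
t 6.65 box-frame tcp [  -2.1 -100.5] 149.9 yaw tool-y minus box-x deg -0.01 F box [1.2 0.3] 0.4 q7 -0.07
(0, -0.1, 0.046) shift mm [  0.5   2.2 103.9]
```

```bash
python3 -m handwheel '[[0,0,0.002,0.025,0,0,0],[0,0,0,0.025,0,0,0],[0,0,0,0.018,0,0,0],[0,0,0,0.013,0,0,0],[0,0,0,0.012,0,0,0],[0,0,0,0.011,0,0,0],[0,0,0,0,0,0,0]]'; python3 to.py; python3 -m handwheel '[[0,0.002,0,0,0,0,0],[0,0.002,0,0,0,0,0],[0,0,0,0,0,0,0]]'; python3 to.py
```

```text
time: 7.52
position: [0.4909, -0.1616, 0.046]
tool_rot: [2.603, 1.758, -0.001]
ft_force: [0.4, -2.2, -0.6]
grip_width: 0.009
grip_force: 0.9
t 7.525 box-frame tcp [   0.4 -101.4] 46.0 yaw tool-y minus box-x deg -0.04 F box [ 1.2 -1.9] -0.6 q7 0.02
time: 7.9
position: [0.4926, -0.1566, 0.0466]
tool_rot: [-2.602, -1.76, -0.001]
ft_force: [0.1, -1.7, -0.5]
grip_width: 0.006
grip_force: 0.7
t 7.9 box-frame tcp [  0.2 -96.1] 46.6 yaw tool-y minus box-x deg 0.03 F box [ 0.7 -1.6] -0.5 q7 0.01
```

```bash
python3 -m handwheel '[[0,0.002,0,0,0,0,0],[0,0.001,0,0,0,0,0]]'; python3 to.py; python3 -m handwheel '[[0,0.001,0,0,0,0,0],[0,0.001,0,0,0,0,0]]'; python3 to.py
```

```text
time: 8.15
position: [0.4926, -0.1566, 0.0466]
tool_rot: [2.603, 1.757, -0.004]
ft_force: [-3.5, -7.7, 1.2]
grip_width: 0.006
grip_force: 4.2
t 8.15 box-frame tcp [  0.2 -96.1] 46.6 yaw tool-y minus box-x deg -0.05 F box [-0.3 -8.5] 1.2 q7 0.0
time: 8.4
position: [0.4926, -0.1565, 0.0466]
tool_rot: [2.603, 1.755, -0.007]
ft_force: [-5.3, -10.9, 0.1]
grip_width: 0.004
grip_force: 6.0
t 8.4 box-frame tcp [  0.2 -96. ] 46.6 yaw tool-y minus box-x deg -0.12 F box [ -0.8 -12. ] 0.1 q7 -0.0
```

```bash
python3 -m handwheel '[[0,-0.007,0,0,0,0,0],[0,-0.004,0,-0.030,0,0,0],[0,0,0,-0.040,0,0,0],[0,0,0,-0.030,0,0,0],[0,0.036,-0.027,0,0,0,0],[0,0.036,-0.027,0,0,0,0],[0,0.034,-0.028,0,0,0,0],[0,0,0,0,0,0,-10],[0,0,0,0,0,0,-10],[0,0,0,0,0,0,-10],[0,0,0,0,0,0,-10],[0,0,0,0,0,0,-10]]';  python3 -m handwheel '[[0,0,0,0,0,0,-10],[0,0,0,0,0,0,-10],[0,0,0,0,0,0,-10],[0,0,0,0,0,0,-10],[0,0,0,0,0,0,0],[0,0,0,0,0,0,0]]'; python3 to.py "[(-.081,.001,.046)]"; python3 tab.py top side
```

```text
time: 9.9
position: [0.454, -0.0327, 0.1469]
tool_rot: [-1.606, -2.7, -0.003]
ft_force: [-1.3, -0.1, 0.6]
grip_width: 0.008
grip_force: 0.0
time: 10.65
position: [0.4539, -0.0334, 0.1467]
tool_rot: [0.6, 3.083, 0.001]
ft_force: [-0.5, 0.6, 0.1]
grip_width: 0.006
grip_force: 0.0
t 10.65 box-frame tcp [-81.7   3.8] 146.7 yaw tool-y minus box-x deg 89.87 F box [-0.6  0.4] 0.1 q7 1.17
(-0.081, 0.001, 0.046) shift mm [ -0.7  -2.9 100.7]
top front 0 max out mm None []
top back 670 max out mm 42.0 [(75, 510, np.float64(19.6)), (85, 160, np.float64(-5.7))]
top left 222 max out mm 4.9 [(55, 5, np.float64(0.6)), (75, 102, np.float64(-1.7)), (85, 115, np.float64(-7.5))]
top right 252 max out mm 5.0 [(35, 15, np.float64(4.5)), (45, 6, np.float64(-3.5)), (75, 109, np.float64(-2.7)), (85, 122, np.float64(-7.5))]
side front 302 max out mm 42.5 [(75, 224, np.float64(21.0)), (85, 78, np.float64(-6.4))]
side back 459 max out mm 44.8 [(25, 15, np.float64(-10.6)), (35, 8, np.float64(-12.1)), (45, 18, np.float64(-7.0)), (75, 296, np.float64(20.1)), (85, 107, np.float64(-6.6))]
side left 92 max out mm 6.9 [(75, 40, np.float64(0.6)), (85, 52, np.float64(-7.8))]
side right 341 max out mm 5.7 [(25, 5, np.float64(-12.6)), (35, 38, np.float64(2.3)), (45, 47, np.float64(1.6)), (55, 45, np.float64(1.6)), (65, 42, np.float64(1.4)), (75, 85, np.float64(-1.3)), (85, 77, np.float64(-9.7))]
```

```bash
python3 -m handwheel '[[0,-0.0007,-0.003,0.025,0,0,0],[0,0,0,0.025,0,0,0],[0,0,0,0.015,0,0,0],[0,0,0,0.012,0,0,0],[0,0,0,0.012,0,0,0],[0,0,0,0.011,0,0,0],[0,0,0,0,0,0,0]]'; python3 to.py; python3 -m handwheel '[[0,-0.002,0,0,0,0,0],[0,-0.002,0,0,0,0,0],[0,-0.001,0,0,0,0,0]]'; python3 to.py
```

```text
time: 11.62
position: [0.4528, -0.037, 0.0457]
tool_rot: [-0.596, -3.083, 0.001]
ft_force: [-1.7, 0.1, 0.3]
grip_width: 0.007
grip_force: 0.6
t 11.625 box-frame tcp [-81.4   0. ] 45.7 yaw tool-y minus box-x deg 90.0 F box [-1.6 -0.6] 0.3 q7 1.26
time: 12.0
position: [0.457, -0.0386, 0.0466]
tool_rot: [-0.596, -3.082, -0.001]
ft_force: [-6.8, 1.1, 4.1]
grip_width: 0.007
grip_force: 3.7
t 12.0 box-frame tcp [-76.9   0.1] 46.6 yaw tool-y minus box-x deg 90.0 F box [-6.7 -1.5] 4.1 q7 1.27
```

```bash
python3 -m handwheel '[[0,-0.001,0,0,0,0,0],[0,-0.001,0,0,0,0,0]]'; python3 to.py; python3 -m handwheel '[[0,-0.001,0,0,0,0,0],[0,0,0,0,0,0,0]]'; python3 to.py
```

```text
time: 12.25
position: [0.457, -0.0386, 0.0465]
tool_rot: [-0.595, -3.078, -0.001]
ft_force: [-12.5, 4.3, 9.8]
grip_width: 0.004
grip_force: 6.5
t 12.25 box-frame tcp [-76.9   0.1] 46.5 yaw tool-y minus box-x deg 90.01 F box [-13.2  -0.7] 9.8 q7 1.28
time: 12.5
position: [0.4569, -0.0386, 0.0463]
tool_rot: [-0.594, -3.076, -0.001]
ft_force: [-12.6, 4.9, 9.9]
grip_width: 0.007
grip_force: 7.0
t 12.5 box-frame tcp [-76.9   0.1] 46.3 yaw tool-y minus box-x deg 90.02 F box [-13.5  -0.1] 9.9 q7 1.28
```

```bash
python3 -m handwheel '[[0,0.008,0,0,0,0,0],[0,0.005,0,-0.030,0,0,0],[0,0,0,-0.040,0,0,0],[0,0,0,-0.032,0,0,0],[0,-0.043,0,0,0,0,0],[0,-0.043,0,0,0,0,0],[0,-0.043,0,0,0,0,0],[0,-0.037,0,0,0,0,0],[0,0,0,0,0,0,0],[0,0,0,0,0,0,0]]'; python3 to.py "[(.081,.001,.046)]"; python3 tab.py top side
```

```text
time: 13.75
position: [0.6025, -0.0972, 0.1486]
tool_rot: [0.597, 3.084, -0.0]
ft_force: [-0.1, 0.3, 0.2]
grip_width: 0.006
grip_force: 0.0
t 13.75 box-frame tcp [80. -0.] 148.6 yaw tool-y minus box-x deg 89.99 F box [-0.2  0.3] 0.2 q7 1.46
(0.081, 0.001, 0.046) shift mm [ -0.9   1.  102.6]
top front 0 max out mm None []
top back 23 max out mm -0.2 [(75, 9, np.float64(-8.6)), (85, 14, np.float64(-10.0))]
top left 0 max out mm None []
top right 254 max out mm 5.0 [(35, 15, np.float64(4.4)), (45, 6, np.float64(-3.6)), (75, 106, np.float64(-1.6)), (85, 127, np.float64(-8.8))]
side front 99 max out mm 3.4 [(75, 31, np.float64(-0.5)), (85, 68, np.float64(-7.5))]
side back 452 max out mm 43.6 [(25, 13, np.float64(-10.5)), (35, 5, np.float64(-10.5)), (45, 22, np.float64(-8.6)), (75, 303, np.float64(19.8)), (85, 95, np.float64(-4.7))]
side left 0 max out mm None []
side right 333 max out mm 7.8 [(35, 42, np.float64(2.4)), (45, 45, np.float64(1.3)), (55, 41, np.float64(1.4)), (65, 45, np.float64(1.3)), (75, 76, np.float64(-1.7)), (85, 76, np.float64(-7.6))]
```

```bash
python3 -m handwheel '[[0,-0.0015,0.001,0.025,0,0,0],[0,0,0,0.025,0,0,0],[0,0,0,0.017,0,0,0],[0,0,0,0.013,0,0,0],[0,0,0,0.012,0,0,0],[0,0,0,0.011,0,0,0],[0,0,0,0,0,0,0]]'; python3 to.py; python3 -m handwheel '[[0,0.002,0,0,0,0,0],[0,0.002,0,0,0,0,0],[0,0.001,0,0,0,0,0]]'; python3 to.py
```

```text
time: 14.72
position: [0.6046, -0.0967, 0.0451]
tool_rot: [0.597, 3.084, -0.0]
ft_force: [1.9, -1.4, 0.5]
grip_width: 0.006
grip_force: 0.8
t 14.725 box-frame tcp [81.8  1.2] 45.1 yaw tool-y minus box-x deg 89.99 F box [ 2.2 -0.6] 0.5 q7 1.52
time: 15.1
position: [0.6003, -0.0951, 0.0456]
tool_rot: [0.596, 3.083, -0.0]
ft_force: [6.1, -2.4, -3.5]
grip_width: 0.004
grip_force: 2.8
t 15.1 box-frame tcp [77.2  1.1] 45.6 yaw tool-y minus box-x deg 89.99 F box [6.5 0.1] -3.5 q7 1.51
```

```bash
python3 -m handwheel '[[0,0.001,0,0,0,0,0],[0,0.001,0,0,0,0,0]]'; python3 to.py; python3 -m handwheel '[[0,0.001,0,0,0,0,0],[0,0,0,0,0,0,0]]'; python3 to.py
```

```text
time: 15.35
position: [0.6, -0.095, 0.0463]
tool_rot: [0.596, 3.079, -0.001]
ft_force: [7.8, -3.3, -1.9]
grip_width: 0.004
grip_force: 4.0
t 15.35 box-frame tcp [76.9  1.1] 46.3 yaw tool-y minus box-x deg 89.98 F box [ 8.5 -0.1] -1.9 q7 1.51
time: 15.6
position: [0.5998, -0.0949, 0.0466]
tool_rot: [0.596, 3.078, -0.001]
ft_force: [8.0, -2.2, -3.7]
grip_width: 0.008
grip_force: 4.2
t 15.6 box-frame tcp [76.6  1.1] 46.6 yaw tool-y minus box-x deg 89.98 F box [8.3 1. ] -3.7 q7 1.51
```

```bash
python3 -m handwheel '[[0,0.001,0,0,0,0,0],[0,0,0,0,0,0,0],[0,-0.008,0,0,0,0,0],[0,-0.005,0,-0.030,0,0,0],[0,0,0,-0.040,0,0,0],[0,0,0,-0.032,0,0,0],[0,0.043,0,0,0,0,0],[0,0.043,0,0,0,0,0],[0,0,0,0,0,0,10],[0,0,0,0,0,0,10],[0,0,0,0,0,0,10],[0,0,0,0,0,0,10]]'; python3 -m handwheel '[[0,0,0,0,0,0,10],[0,0,0,0,0,0,10],[0,0,0,0,0,0,10],[0,0,0,0,0,0,10],[0,0,0,0,0,0,10],[0,0,0,0,0,0,0],[0,0,0,0,0,0,0]]'; python3 to.py "[(0,-.001,.097)]"; python3 tab.py side top wrist
```

```text
time: 17.1
position: [0.527, -0.0657, 0.1472]
tool_rot: [-1.621, -2.688, 0.001]
ft_force: [-0.2, 0.3, -0.8]
grip_width: 0.003
grip_force: 0.0
time: 17.98
position: [0.5278, -0.0659, 0.1474]
tool_rot: [-2.599, -1.763, 0.001]
ft_force: [0.0, 0.8, -0.3]
grip_width: 0.007
grip_force: 0.0
t 17.975 box-frame tcp [-0.9  1.2] 147.4 yaw tool-y minus box-x deg 0.18 F box [-0.3  0.7] -0.3 q7 -0.2
(0, -0.001, 0.097) shift mm [-2.1  1.  50.4]
side front 95 max out mm 5.0 [(75, 44, np.float64(-1.3)), (85, 51, np.float64(-8.6))]
side back 309 max out mm 6.8 [(25, 8, np.float64(-10.5)), (35, 34, np.float64(4.1)), (45, 39, np.float64(2.9)), (55, 36, np.float64(3.2)), (65, 32, np.float64(3.3)), (75, 67, np.float64(0.7)), (85, 91, np.float64(-7.0))]
side left 61 max out mm 4.1 [(75, 22, np.float64(-0.2)), (85, 39, np.float64(-8.4))]
side right 339 max out mm 7.0 [(25, 4, np.float64(-13.7)), (35, 34, np.float64(2.2)), (45, 43, np.float64(1.5)), (55, 47, np.float64(1.6)), (65, 46, np.float64(1.5)), (75, 84, np.float64(-1.2)), (85, 79, np.float64(-8.5))]
top front 1 max out mm 5.2 []
top back 22 max out mm 3.9 [(75, 14, np.float64(-4.0)), (85, 7, np.float64(-6.1))]
top left 0 max out mm None []
top right 256 max out mm 5.0 [(35, 15, np.float64(4.5)), (45, 6, np.float64(-3.5)), (75, 111, np.float64(-2.3)), (85, 124, np.float64(-8.4))]
wrist front 1772 max out mm 3.6 [(65, 21, np.float64(-0.0)), (75, 797, np.float64(-1.3)), (85, 954, np.float64(-9.7))]
wrist back 1846 max out mm 4.7 [(65, 23, np.float64(0.3)), (75, 810, np.float64(-0.4)), (85, 1013, np.float64(-9.5))]
wrist left 2777 max out mm 5.2 [(45, 65, np.float64(-2.4)), (75, 1284, np.float64(0.1)), (85, 1428, np.float64(-9.7))]
wrist right 12 max out mm 3.6 [(75, 11, np.float64(0.6))]
```

All four tabs hang flat. Next is the lock: lower a closed finger between the button and the ridge.

```bash
python3 -m handwheel '[[0,-0.002,0.001,0.015,0,0,0],[0,0,0,0.015,0,0,0],[0,0,0,0.010,0,0,0],[0,0,0,0.009,0,0,0],[0,0,0,0,0,0,0]]'; python3 to.py; python3 -m handwheel '[[0,-0.005,0,0,0,0,0],[0,-0.005,0,0,0,0,0],[0,-0.004,0,0,0,0,0],[0,-0.004,0,0,0,0,0],[0,0,0,0,0,0,0]]'; python3 to.py
```

```text
time: 18.75
position: [0.5279, -0.0683, 0.0977]
tool_rot: [-2.602, -1.759, 0.002]
ft_force: [-1.3, -0.5, 0.3]
grip_width: 0.006
grip_force: 0.0
t 18.75 box-frame tcp [ 0.1 -1. ] 97.7 yaw tool-y minus box-x deg 0.0 F box [-1. -1.] 0.3 q7 -0.16
time: 19.38
position: [0.5217, -0.0855, 0.0987]
tool_rot: [2.603, 1.758, 0.0]
ft_force: [0.2, 0.0, 0.3]
grip_width: 0.01
grip_force: 0.0
t 19.375 box-frame tcp [  0.7 -19.3] 98.7 yaw tool-y minus box-x deg -0.03 F box [0.2 0.1] 0.3 q7 -0.13
```

```bash
python3 -m handwheel '[[0,-0.005,0,0.001,0,0,0],[0,-0.005,0,0,0,0,0],[0,-0.003,0,0,0,0,0]]'; python3 to.py; python3 -m handwheel '[[0,-0.002,0,0,0,0,0],[0,-0.002,0,0,0,0,0],[0,-0.001,0,0,0,0,0]]'; python3 to.py
```

```text
time: 19.75
position: [0.5167, -0.0975, 0.0975]
tool_rot: [-2.603, -1.759, 0.0]
ft_force: [0.4, 0.9, -0.1]
grip_width: 0.008
grip_force: 0.4
t 19.75 box-frame tcp [  0.5 -32.3] 97.5 yaw tool-y minus box-x deg -0.02 F box [0.1 1. ] -0.1 q7 -0.11
time: 20.12
position: [0.5153, -0.101, 0.0975]
tool_rot: [-2.602, -1.759, -0.001]
ft_force: [1.3, 2.7, -1.8]
grip_width: 0.007
grip_force: 1.8
t 20.125 box-frame tcp [  0.5 -36.1] 97.5 yaw tool-y minus box-x deg 0.01 F box [0.2 3. ] -1.8 q7 -0.1
```

```bash
python3 -m handwheel '[[0,-0.001,0,0,0,0,0],[0,-0.001,0,0,0,0,0],[0,0,0,0,0,0,0]]'; python3 to.py; python3 -m handwheel '[[0,0.006,0,0,0,0,0],[0,0,0,-0.025,0,0,0],[0,0.03,0,-0.02,0,0,0],[0,0,0,0,0,0,0]]'; python3 to.py "[(0,.041,.115)]"
python3 - <<'E'
from tab import *
X=cloud("top")
k=(X[:,2]>.1)&(X[:,2]<.109)&(X[:,1]<0)&(X[:,1]>-.07)&(abs(X[:,0])<.025);print("ridge y",k.sum(),np.percentile(X[k,1],[5,50,95]) if k.any() else 0)
E
```

```text
time: 20.5
position: [0.5152, -0.1011, 0.0975]
tool_rot: [-2.6, -1.761, -0.004]
ft_force: [2.9, 6.8, -2.5]
grip_width: 0.005
grip_force: 3.4
t 20.5 box-frame tcp [  0.5 -36.2] 97.5 yaw tool-y minus box-x deg 0.09 F box [0.1 7.4] -2.5 q7 -0.1
time: 21.0
position: [0.5295, -0.0687, 0.144]
tool_rot: [2.598, 1.763, 0.004]
ft_force: [0.2, -0.2, -0.1]
grip_width: 0.005
grip_force: 0.0
t 21.0 box-frame tcp [ 1.7 -0.8] 144.0 yaw tool-y minus box-x deg 0.2 F box [ 0.2 -0.1] -0.1 q7 -0.19
(0, 0.041, 0.115) shift mm [41.7 -1.6 29. ]
ridge y 86 [-0.05754393 -0.05265168 -0.04730946]
```

The ridge now sits at y = −52.6 mm, so the lock is fully out. Now I'll press the pump button.

```bash
python3 -m handwheel '[[0,0.021,-0.0016,0,0,0,0],[0,0.021,0,0,0,0,0],[0,0,0,0.015,0,0,0],[0,0,0,0.014,0,0,0],[0,0,0,0.010,0,0,0],[0,0,0,0.003,0,0,0],[0,0,0,0,0,0,0]]'; python3 to.py; python3 -m handwheel '[[0,0,0,0.003,0,0,0],[0,0,0,0.003,0,0,0],[0,0,0,0,0,0,0]]'; python3 to.py "[(0,.04,.0965)]"
```

```text
time: 21.92
position: [0.5416, -0.0313, 0.1005]
tool_rot: [-2.603, -1.758, 0.001]
ft_force: [0.3, -1.1, 1.9]
grip_width: 0.006
grip_force: 0.9
t 21.925 box-frame tcp [-1.1 38.5] 100.5 yaw tool-y minus box-x deg -0.05 F box [ 0.7 -0.9] 1.9 q7 -0.23
time: 22.3
position: [0.5425, -0.0311, 0.0962]
tool_rot: [2.603, 1.759, 0.002]
ft_force: [-5.1, -0.7, 11.9]
grip_width: 0.005
grip_force: 6.2
t 22.3 box-frame tcp [-0.3 39. ] 96.2 yaw tool-y minus box-x deg -0.02 F box [-4.5 -2.6] 11.9 q7 -0.22
(0, 0.04, 0.0965) shift mm [ 1.   0.3 -0.3]
```

```bash
python3 -m handwheel '[[0,0,0,0,0,0,0],[0,0,0,-0.01,0,0,0],[0,0,0,-0.03,0,0,0],[0,0,0,-0.04,0,0,0],[0,0,0,-0.05,0,0,0],[0,-0.05,0,-0.02,0,0,0],[0,-0.06,0,0,0,0,0],[0,-0.06,0,0,0,0,0],[0,0,0,0,0,0,0],[0,0,0,0,0,0,0]]'
python3 - <<'E'
from tab import *
to()
ci=ctrl.camera_info("side");im,_=ctrl.get_image("side")
im2,_=ctrl.get_image("wrist");a=cv2.resize(im[130:230,235:340],None,fx=3.7,fy=3.7,interpolation=cv2.INTER_CUBIC)
cv2.imwrite("pics/end.png",np.hstack([a,cv2.resize(im2,(400,250)) if 0 else cv2.copyMakeBorder(cv2.resize(im2,(400,250)),0,120,0,0,0)]))
for n in("top","side"):
    X=cloud(n);k=(np.hypot(X[:,0],X[:,1]-.0405)<.013)&(X[:,2]<.13);print(n,"pump z",np.median(X[k,2]),k.sum())
tabs("wrist");tabs("side")
E
```

```text
time: 23.55
position: [0.479, -0.1875, 0.2446]
tool_rot: [-2.602, -1.759, -0.002]
ft_force: [-0.2, 0.5, 0.6]
grip_width: 0.004
grip_force: 0.0
t 23.55 box-frame tcp [  -0.9 -129.9] 244.6 yaw tool-y minus box-x deg 0.02 F box [-0.4  0.4] 0.6 q7 -0.05
top pump z 0.10378018796648782 121
side pump z 0.10402718408758412 61
wrist front 1387 max out mm 4.4 [(65, 22, np.float64(-0.1)), (75, 678, np.float64(-1.1)), (85, 686, np.float64(-9.9))]
wrist back 1401 max out mm 4.7 [(65, 22, np.float64(0.1)), (75, 670, np.float64(-1.0)), (85, 708, np.float64(-9.8))]
wrist left 0 max out mm None []
wrist right 1147 max out mm 4.0 [(45, 33, np.float64(-0.1)), (75, 550, np.float64(-1.0)), (85, 561, np.float64(-9.6))]
side front 68 max out mm 4.9 [(75, 26, np.float64(-1.5)), (85, 42, np.float64(-9.1))]
side back 305 max out mm 7.9 [(25, 7, np.float64(-11.1)), (35, 34, np.float64(3.7)), (45, 39, np.float64(3.0)), (55, 37, np.float64(3.0)), (65, 32, np.float64(2.7)), (75, 75, np.float64(-1.4)), (85, 77, np.float64(-7.3))]
side left 94 max out mm 7.1 [(75, 32, np.float64(0.5)), (85, 62, np.float64(-7.8))]
side right 333 max out mm 5.5 [(25, 4, np.float64(-12.6)), (35, 40, np.float64(2.1)), (45, 41, np.float64(2.3)), (55, 46, np.float64(1.4)), (65, 39, np.float64(1.6)), (75, 88, np.float64(-1.4)), (85, 73, np.float64(-7.5))]
```

View pics/end.png

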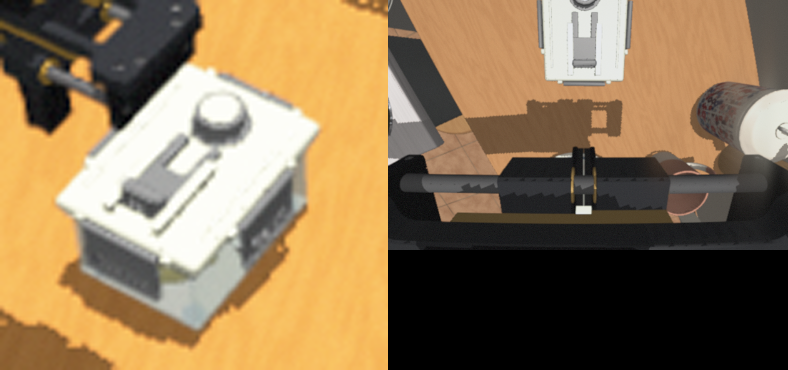

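The side view shows the tabs flat, the lock's tines clear of the button, the button up at 104 mm, and the gripper touching nothing. I'm handing the job in.

```bash
python3 -c "
from bench import ctrl
print(ctrl.close_job())"
```

```text
the job is handed in; nothing more can be done
None
```

I shut all four tabs, slid the lock fully out (about 25 mm), pressed the pump button to its stop and let it come up again, and handed the job in at about 24 s; the hand-in reported no verdict.

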